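Push a blue jar lid out of the slide feeder

ROBOT

A 7-joint arm with a two-finger parallel gripper is mounted at the origin on the work surface. World frame = base frame: x ahead of the robot, y to its left, z up, the work surface at z = 0. Lengths are in m, angles in rad, forces in N, time in s.
With the tool pointing down it reaches from about 0.425 to 0.925 m from the base axis. Payload 6.8 kg.
Tool frame: the origin (TCP) lies between the finger pads; the fingertips stand 22 mm ahead of it and the grasp point (between the pads) lies 3 mm ahead of it; z points along the fingers, y is the direction in which the jaws open and shut (so a half turn about z gives the same grasp; the last joint's range is limited). The gripper opens to 85 mm and grips with 20 to 120 N. Pads are 22 mm wide; open, the fingers measure 114 mm over their backs; the gripper's body (76 mm by 85 mm) begins 54 mm behind the grasp point. The pads swing forward as they close: fully open they stand 13 mm farther back than shut.
Start: joints at [1.081, 0.477, 0.022, 1.555, -0.011, 1.109, -0.083], TCP at [0.252, -0.626, 0.253] pointing down, gripper open.
Joint ranges: [-2.96, 2.96], [-0.34, 2.1], [-1.41, 1.46], [0.24, 2.44], [-1.37, 4.51], [0.17, 1.92], [-2.96, 2.96]. Speed limits (rad/s): [2.39, 2.39, 3.14, 3.14, 3.14, 3.14, 3.14].

INTERFACE

Orientations are given as a unit quaternion [w, x, y, z].
In Python, from station import bot gives the robot as it stands. The module is installed in compiled form; this text tells all that it offers.
- The arm moves only by the tool drive_tool, never from a script. Its argument "series" is one flat list of numbers, 7 for each row, row after row: the opening, from -1 (shut) to 1 (fully open), then the shift along the tool's x, y, z in mm, then the turn, a rotation vector about the tool's x, y, z in rad. In form: [jaw, x, y, z, wx, wy, wz, jaw, x, y, z, wx, wy, wz, ...]. A call has 1 to 12 rows; each row shifts and turns the commanded pose from where the row before left it, along the tool's axes as they then stand; what a row does not reach is not made up. A row lasts 1/8 s, in which the tool goes at most 62.5 mm and 10.7 degrees, less where a joint would pass 70% of its speed; a pose out of reach is approached as far as the arm can. A call with a gripper value outside its range is refused whole. The fingers move at their own pace and stop on an object; "force" is the grip in N (left out, the last holds). Time passes only in rows, so rows that do not move let the fingers close. It gives the time, the measured TCP pose, the force and the opening at its end, in the units of the state.
- bot.get_obs(): the state, without advancing time (a new reading comes with each control period).
- bot.read_camera(name): name is "side" or "top" or "wrist"; returns a dict with "pixels" (400x640x3 uint8, blue, green, red), "camera_matrix" (3x3 intrinsics, pixels), "rvec" (rotation vector, rad) and "tvec" (3), from world to camera coordinates, as OpenCV has them. Camera axes: x right, y down, z forward; pixel columns grow to the right and rows downward; lengths in m; the calibration is good to about 2 mm. A picture is of the moment at which its call begins. There is no depth.
- bot.hand_in(): hands the job in, once; it reports no verdict.
The state is a dict: "t": time; "q": joint angles; "joint_vel": joint speeds; "joint_torque": joint torques, N m; "eef_pos": TCP position; "tool_rot": TCP orientation; "contact_force": force on the tool from outside, world axes, zero at the start; "torque": the same for the moment, N m; "gripper_width": opening from 0.0 (shut) to 1.0 (fully open).
Only numpy, scipy, OpenCV 4.12 (cv2) and the standard library are available. Lean on these libraries where they do the work, as an engineer would, in place of code of your own. Each camera call takes 0.05 s, during which the arm holds its last target. There are 200 camera calls.

TASK

A blue pigment jar needs a lid: on the feeder stacked with blue lids, push the slide with the black knob all the way to its end stop, so that the lowest lid drops into the feeder's tray, then let go so that the slide springs fully home. Leave the slide of the feeder with the red lids alone.

Things in the scene. Friction and masses are not known exactly. Their poses are not given: they have to be found in the camera images.
- blue_feeder: (In mm.) Fixed; the red feeder is its twin. Plywood base 170 x 66, 25 high; clear open magazine, rim at z = 72, with 3 blue lids; grey tray (walls 26 to 30 high, floor 4). Origin on the table under the stack's centre, z up, +x the pushing direction, away from the robot, y across. Along x: base -150 to 20, magazine -30 to 30, tray 20 to 119 (78 wide). Both feeders can stand in either place.
- blue_slide (a joint): Travel (m) of the blue feeder's aluminium slide along its +x: 0 home, 0.055 end stop. Its black knob is an upright block 22 mm (x) by 30 mm (y), z = 37 to 70 mm, centred in the feeder's frame at y = 0, x = -127 mm at home, -72 mm at the end; below it the bar, 40 mm wide, top at z = 37.5 mm. The spring pushes back with 2.4 N at home, 6.8 N at the end, and snaps it home.
- blue_lid: The lowest of the three blue lids, a disc 50 mm across, 14 mm high, about 18 g; origin at the centre of its underside, z its axis. It starts at the bottom of the blue feeder's magazine, 25 mm above the table; the last millimetres of the slide's travel drop it off the base's end into the tray.
- red_slide (a joint): Travel (m) of the slide of the other feeder, the one with red lids: 0 home, 0.055 end stop. Not to be used.

How it is judged:
On the way, in this order (a step that is already met when the one before it is completed fails the run):
1. the blue feeder's slide is pushed to its end (past 48 of its 55 mm) (value of joint blue_slide above 0.048 m), for 0.1 s.
2. the slide is let go and back home (within 5 mm) (value of joint blue_slide below 0.005 m and contact force between anything else and the fingers below 0.3 N), for 0.1 s.
At the end, for the whole second after the job is handed in: The lowest blue lid lies still in the blue feeder's tray, its underside's centre 30 to 115 mm beyond the stack axis, within 35 mm sideways and below 24 mm; both slides are home within 5 mm (value of joint each of blue_slide, red_slide below 0.005 m and x of blue_lid in the frame of blue_feeder between 0.03 and 0.115 m and y of blue_lid in the frame of blue_feeder between -0.035 and 0.035 m and z of blue_lid in the frame of blue_feeder below 0.024 m and linear speed of blue_lid below 0.02 m/s); the robot touches nothing.
It fails at once if the red feeder's slide is pushed by more than 10 mm (value of joint red_slide above 0.01 m).
It also fails if it takes over 30 s, if anything falls off the work surface, if the arm or the gripper's body presses on something with over 40 N, if the wrist force passes 120 N, or if a joint passes its speed limit or range.

## Working session

There is one attempt and no reset: what is moved stays moved. The work goes in short steps, Python scripts to look and compute and a tool call to move; the robot and the scene stay as the last step left them, time stands still between calls to the robot, and variables do not carry over. Pictures are saved under pics/ and viewed, about 8 in all and at most 12, crops included, and the job is handed in when it is done.

Besides the shell and the picture viewer there is one more tool, called after "Request:" by a JSON object that holds its "op" and its "data", one argument or row to a line. drive_tool: Moves the arm, as the interface text tells. Its arguments: {"type":"object","properties":{"series":{"type":"array"},"force":{"type":"number"}},"required":["series"]}

```bash
mkdir -p pics; cat > h.py <<'E'
import numpy as np, cv2
from station import bot
def cam(n):
    c=bot.read_camera(n); c['K']=np.array(c['camera_matrix'],float); c['R']=cv2.Rodrigues(np.array(c['rvec'],float))[0]; c['t']=np.array(c['tvec'],float).ravel(); return c
def ray(c,uv,z):
    uv=np.atleast_2d(np.array(uv,float)); d=np.c_[uv,np.ones(len(uv))]@np.linalg.inv(c['K']).T@c['R']; o=-c['R'].T@c['t']
    return o+d*((z-o[2])/d[:,2])[:,None]
def proj(c,p):
    p=np.atleast_2d(p)@c['R'].T+c['t']; p=p@c['K'].T; return p[:,:2]/p[:,2:]
E
python3 - <<'E'
from h import *
for n in('top','side'):
    c=cam(n); cv2.imwrite(f'pics/{n}0.png',c['pixels']); print(n,-c['R'].T@c['t'],c['R'][2])
print(bot.get_obs())
E
```

```text
top [ 0.56479138 -0.02111687  0.90283722] [ 0.07954046  0.007736   -0.99680162]
side [0.47849755 0.4065776  0.54554584] [ 0.21588084 -0.61480056 -0.75856162]
{'t': 0.1, 'q': array([ 1.08087904,  0.47775297,  0.02235859,  1.55634875, -0.01149737,
        1.10928376, -0.08308322]), 'joint_vel': array([-0.00026624, -0.00083326, -0.00086009, -0.00128509, -0.00077853,
       -0.00041281, -0.0020648 ]), 'joint_torque': array([ 4.39913711e-03, -5.97761893e+01,  1.61424547e+00, -2.81954563e+01,
        1.29027411e-02,  5.02833733e-03,  3.52323866e-05]), 'eef_pos': array([ 0.2513092 , -0.62594215,  0.252401  ]), 'tool_rot': array([-8.02021352e-04,  9.81829620e-01,  1.89762757e-01, -2.22065846e-04]), 'contact_force': array([ 0.35821558, -0.22297304,  0.32183214]), 'torque': array([0.02228429, 0.01737972, 0.00854506]), 'gripper_width': 0.9979807599913713}
```

View pics/top0.png

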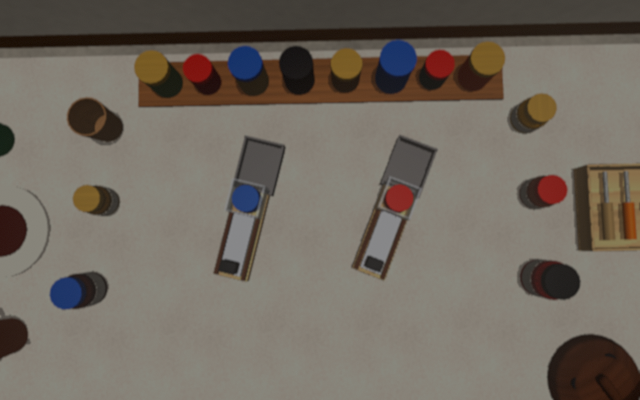

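View pics/side0.png

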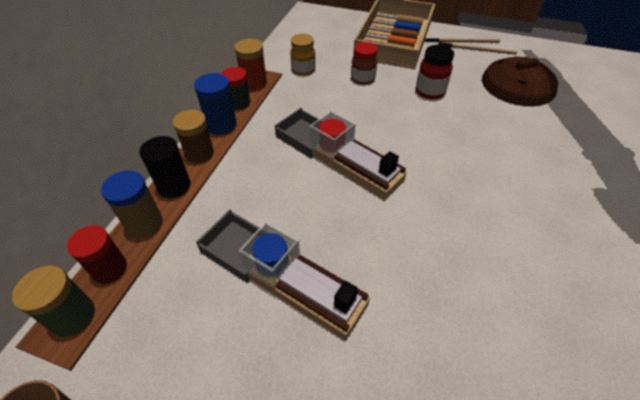

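The top view shows the blue feeder on the left, with its lids at about (246,198) and its knob at (230,267). The red feeder is on the right, with lids at (399,198) and knob at (374,264). The side view confirms that blue is the nearer feeder, with its knob at (346,296). Next I'll measure both.

```bash
cat > m.py <<'E'
from h import *
def blob(m,x0,y0,x1,y1):
    z=np.zeros_like(m); z[y0:y1,x0:x1]=m[y0:y1,x0:x1]
    n,l,s,ce=cv2.connectedComponentsWithStats(z); i=1+s[1:,4].argmax(); return ce[i],s[i,4],np.argwhere(l==i)[:,::-1]
def feeder(c,lidbox,knobbox,col):
    p=c['pixels'].astype(int); b,g,r=p[...,0],p[...,1],p[...,2]
    lm=((b-r>50) if col=='b' else (r-b>70)).astype(np.uint8)
    km=(p.max(2)<42).astype(np.uint8)
    return blob(lm,*lidbox),blob(km,*knobbox)
if __name__=='__main__':
    T=cam('top'); S=cam('side')
    for nm,c,lb,kb,col in(('top blue',T,(215,170,280,225),(212,255,245,280),'b'),('side blue',S,(245,225,300,275),(325,275,365,318),'b'),('top red',T,(370,170,430,225),(355,250,390,275),'r')):
        (lc,ln,lp),(kc,kn,kp)=feeder(c,lb,kb,col)
        L=ray(c,lc,.067)[0]
        # knob footprint outline on its top plane
        r=cv2.minAreaRect(kp.astype(np.float32))
        print(nm,'lid',lc,ln,L,'| knob',kc,kn,kp.min(0),kp.max(0),ray(c,kc,.07)[0],ray(c,kc,.0535)[0],'rect',r)
    # triangulate
    # base front corners / axis from lid->knob in top view
    for n,c in(('top',T),('side',S)):
        im=c['pixels']; x0,y0,x1,y1=(205,125,300,290) if n=='top' else (190,200,375,340)
        cv2.imwrite(f'pics/{n}_crop.png',cv2.resize(im[y0:y1,x0:x1],None,fx=3.5,fy=3.5,interpolation=cv2.INTER_CUBIC))
E
python3 m.py
```

```text
top blue lid [245.13602941 197.86397059] 544 [0.64916906 0.13578765 0.067     ] | knob [228.41573034 266.35393258] 178 [219 261] [238 272] [0.52700181 0.16557385 0.07      ] [0.52625313 0.16927253 0.0535    ] rect ((228.41177368164062, 266.3529968261719), (17.46256446838379, 10.671567916870117), 14.03624439239502)
side blue lid [268.89798489 247.4093199 ] 794 [0.64869567 0.13903453 0.067     ] | knob [345.24411135 296.61456103] 467 [335 282] [357 312] [0.52453764 0.17757057 0.07      ] [0.52613509 0.16962472 0.0535    ] rect ((345.0572814941406, 296.8948669433594), (18.675233840942383, 27.53399658203125), 28.610462188720703)
top red lid [399.04464286 197.65535714] 560 [ 0.64409476 -0.14180251  0.067     ] | knob [367.86956522 260.7826087 ] 23 [366 257] [372 266] [ 0.53229254 -0.08261662  0.07      ] [ 0.53164868 -0.08383504  0.0535    ] rect ((368.3000183105469, 261.3999938964844), (4.4721360206604, 8.497057914733887), 26.56505012512207)
```

View pics/top_crop.png

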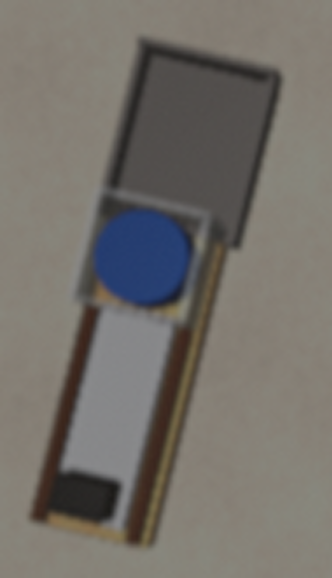

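The crop shows the blue feeder, with the knob at the bottom left and the tray at the top, on an axis about 14° from world x. The two views agree: knob centre about (0.526, 0.1695), stack axis about (0.649, 0.1375), yaw about -14.6°. The distance between them is 127 mm, which matches the model. I'll turn the tool so its x follows the feeder's +x, shut the jaws and go over.

Request:
{"op": "drive_tool", "data": {
  "series": [-1,0,0,0,0,0,0.159,-1,0,0,0,0,0,0.159,-1,0,0,0,0,0,0.159,-1,0,0,0,0,0,0.159,-1,17,-59,0,0,0,0,-1,17,-59,0,0,0,0,-1,17,-59,0,0,0,0,-1,17,-59,0,0,0,0,-1,17,-59,0,0,0,0,-1,17,-59,0,0,0,0,-1,17,-59,0,0,0,0,-1,17,-59,0,0,0,0],
  "force": 60
}}

```text
t: 1.7
eef_pos: [0.5026, -0.202, 0.2535]
tool_rot: [0.0, 0.992, -0.127, 0.0]
contact_force: [0.7, 0.1, 0.8]
gripper_width: -0.003
```

Request:
{"op": "drive_tool", "data": {
  "series": [-1,-16.4,-52.2,0,0,0,0,-1,-16.4,-52.2,0,0,0,0,-1,-16.4,-52.2,0,0,0,0,-1,-16.4,-52.2,0,0,0,0,-1,-16.4,-52.2,0,0,0,0,-1,-16.4,-52.2,0,0,0,0,-1,-16.4,-52.2,0,0,0,0,-1,0,0,45,0,0,0,-1,0,0,45,0,0,0,-1,0,0,45,0,0,0,-1,0,0,0,0,0,0]
}}

```text
t: 3.08
eef_pos: [0.4803, 0.1777, 0.1156]
tool_rot: [0.002, 0.992, -0.127, -0.003]
contact_force: [-0.5, 0.3, -0.3]
gripper_width: 0.001
```

```bash
python3 - <<'E'
from h import *
o=bot.get_obs(); print(o['eef_pos'],o['tool_rot'],o['contact_force'])
c=cam('side'); im=c['pixels'][150:370,190:450]; cv2.imwrite('pics/side1.png',cv2.resize(im,None,fx=2.5,fy=2.5))
tip=o['eef_pos']-[0,0,.022]; print(proj(c,tip))
d=o['eef_pos'][:2]-[.526,.1695]; a=np.radians(-14.6); print(d@[np.cos(a),np.sin(a)],d@[-np.sin(a),np.cos(a)])
E
```

```text
[0.48026567 0.17765932 0.11564199] [ 0.00179102  0.99194948 -0.12658482 -0.00304949] [-0.50691259  0.33813017 -0.25406108]
[[381.00751758 298.80348445]]
-0.04631424162932626 -0.0036323772223990913
```

View pics/side1.png

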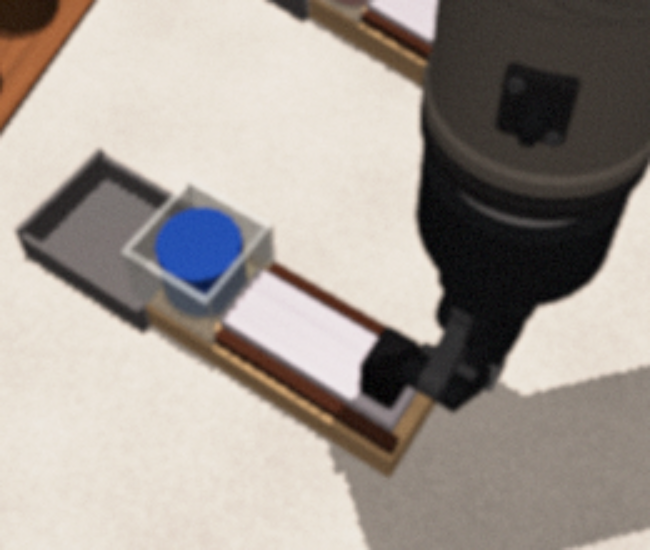

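The fingers are behind the knob: the projected tip falls at about (477,372) in the crop and the knob is at (390,365). I'll shift 3.6 mm sideways, lower, and approach.

Request:
{"op": "drive_tool", "data": {
  "series": [-1,0,-3.6,16,0,0,0,-1,0,0,16,0,0,0,-1,0,0,15,0,0,0,-1,0,0,0,0,0,0,-1,8,0,0,0,0,0,-1,8,0,0,0,0,0,-1,8,0,0,0,0,0,-1,8,0,0,0,0,0,-1,0,0,0,0,0,0]
}}

```text
t: 4.25
eef_pos: [0.5148, 0.1742, 0.0713]
tool_rot: [-0.0, 0.992, -0.127, -0.0]
contact_force: [-3.5, 0.5, 2.5]
gripper_width: 0.004
```

Request:
{"op": "drive_tool", "data": {
  "series": [-1,6,0,0,0,0,0,-1,6,0,0,0,0,0,-1,6,0,0,0,0,0,-1,6,0,0,0,0,0,-1,6,0,0,0,0,0,-1,6,0,0,0,0,0,-1,3,0,0,0,0,0,-1,3,0,0,0,0,0,-1,0,0,0,0,0,0]
}}

```text
t: 5.38
eef_pos: [0.5545, 0.1638, 0.0712]
tool_rot: [0.0, 0.992, -0.127, -0.001]
contact_force: [-5.3, 1.9, 4.3]
gripper_width: 0.001
```

```bash
cat > s.py <<'E'
from h import *
import sys
o=bot.get_obs(); print(o['eef_pos'],o['contact_force'])
d=o['eef_pos'][:2]-[.526,.1695]; a=np.radians(-14.6); print('rel knob home',d@[np.cos(a),np.sin(a)],d@[-np.sin(a),np.cos(a)])
c=cam('side'); im=c['pixels'][150:370,190:450]; cv2.imwrite(f'pics/{sys.argv[1]}.png',cv2.resize(im,None,fx=2.5,fy=2.5))
E
python3 s.py side2
```

```text
[0.55454465 0.16381496 0.07117316] [-5.28907832  1.85494525  4.25408965]
rel knob home 0.02905594756480051 0.001693770463168918
```

View pics/side2.png

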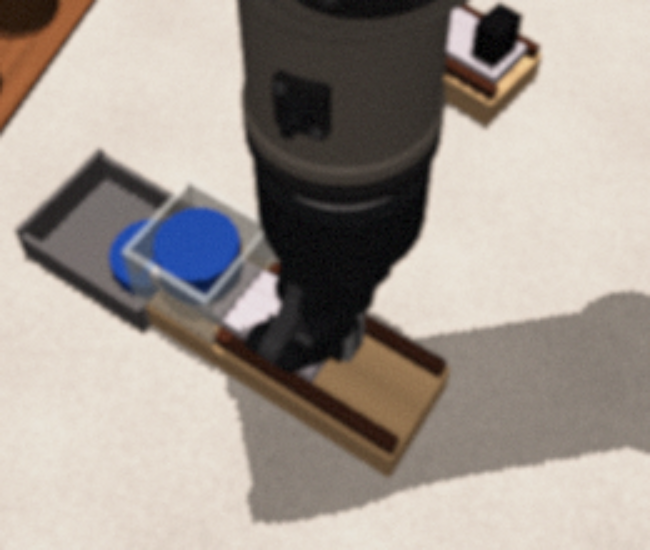

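The slide is nearly at its end and the lowest lid is coming out into the tray at about (135,255). I'll keep going until the force rises at the stop.

Request:
{"op": "drive_tool", "data": {
  "series": [-1,2,0,0,0,0,0,-1,2,0,0,0,0,0,-1,0,0,0,0,0,0,-1,0,0,0,0,0,0]
}}

```text
t: 5.92
eef_pos: [0.5576, 0.163, 0.0711]
tool_rot: [0.0, 0.992, -0.126, -0.001]
contact_force: [-8.8, 1.5, 5.9]
gripper_width: 0.0
```

Request:
{"op": "drive_tool", "data": {
  "series": [-1,2,0,0,0,0,0,-1,1,0,0,0,0,0,-1,0,0,0,0,0,0,-1,0,0,0,0,0,0]
}}

```text
t: 6.42
eef_pos: [0.5578, 0.163, 0.071]
tool_rot: [0.001, 0.992, -0.126, -0.004]
contact_force: [-15.6, 3.0, 12.5]
gripper_width: 0.001
```

```bash
python3 s.py side3
```

```text
[0.55779882 0.16298383 0.07095181] [-15.57907222   2.96887533  12.5340461 ]
rel knob home 0.03241453743791321 0.0017097534461969592
```

View pics/side3.png

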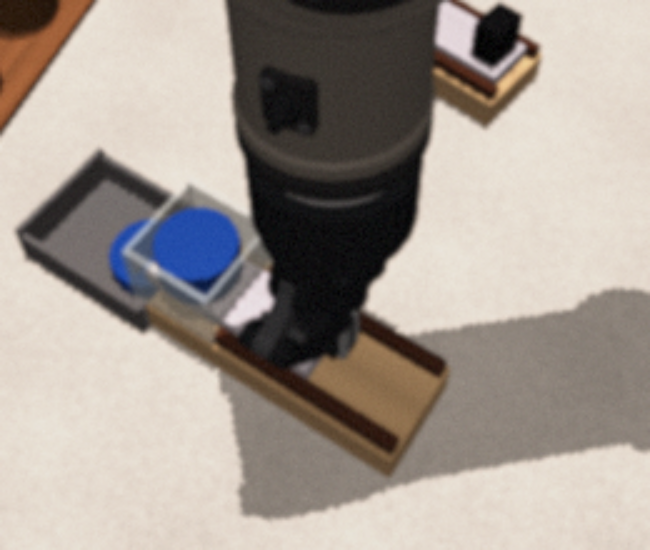

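The TCP has stalled and the force has doubled to about 16 N, so the slide is at its end stop. The lid is in the tray. Now I'll back off and rise.

Request:
{"op": "drive_tool", "data": {
  "series": [-1,-12,0,0,0,0,0,-1,-12,0,0,0,0,0,-1,-12,0,0,0,0,0,-1,-12,0,0,0,0,0,-1,-12,0,0,0,0,0,-1,-12,0,0,0,0,0,-1,-12,0,0,0,0,0,-1,-12,0,0,0,0,0,-1,0,0,0,0,0,0,-1,0,0,-50,0,0,0,-1,0,0,-50,0,0,0,-1,0,0,-50,0,0,0]
}}

```text
t: 7.98
eef_pos: [0.4693, 0.1857, 0.223]
tool_rot: [-0.0, 0.992, -0.127, 0.0]
contact_force: [0.9, -0.0, -0.2]
gripper_width: 0.004
```

Request:
{"op": "drive_tool", "data": {
  "series": [-1,0,55,0,0,0,0,-1,0,55,0,0,0,0,-1,0,55,0,0,0,0,-1,0,0,0,0,0,0,-1,0,0,0,0,0,0]
}}

```text
t: 8.6
eef_pos: [0.4281, 0.0266, 0.2216]
tool_rot: [-0.0, 0.992, -0.127, 0.001]
contact_force: [-0.5, 0.1, 0.2]
gripper_width: 0.001
```

```bash
python3 s.py side4; python3 - <<'E'
from h import *
from m import feeder,blob
T=cam('top');S=cam('side'); a=np.radians(-14.6); R=np.array([[np.cos(a),np.sin(a)],[-np.sin(a),np.cos(a)]])
O=np.array([.649,.1375])
for n,c,lb,kb in(('top',T,(215,170,280,225),(212,255,245,280)),('side',S,(245,225,300,275),(325,275,365,318))):
    (lc,_,_),(kc,kn,_)=feeder(c,lb,kb,'b'); print(n,'knob',kc,kn,R@(ray(c,kc,.0535)[0][:2]-O))
p=S['pixels'].astype(int); m=((p[...,0]-p[...,2])>30).astype(np.uint8)
n,l,s,ce=cv2.connectedComponentsWithStats(m[220:290,220:310].copy()); print(s[1:],ce[1:])
cv2.imwrite('pics/top4.png',cv2.resize(T['pixels'][120:290,200:440],None,fx=3,fy=3))
E
```

```text
[0.42811682 0.02661643 0.22164638] [-0.49605981  0.13834362  0.22500159]
rel knob home -0.05870588094000438 -0.16294308720795647
top knob [228.20481928 266.36746988] 166 [-0.12690565  0.00017259]
side knob [345.14718615 296.62987013] 462 [-0.12689892  0.00020672]
[[  13   17   54   30 1067]] [[41.16026242 30.39831303]]
```

View pics/side4.png

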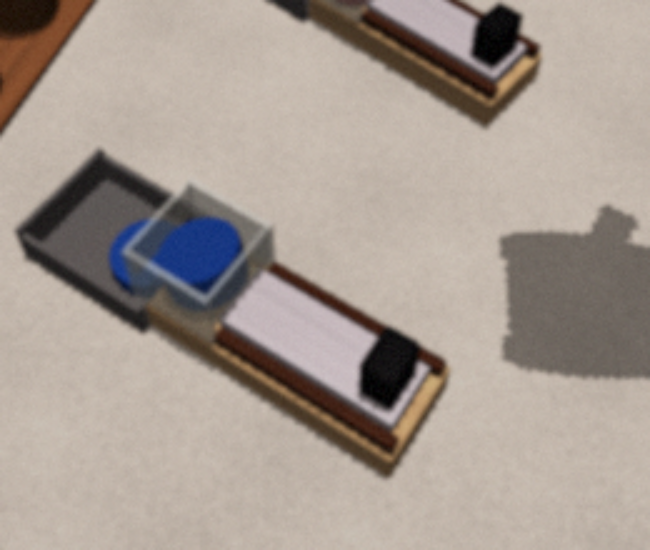

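View pics/top4.png

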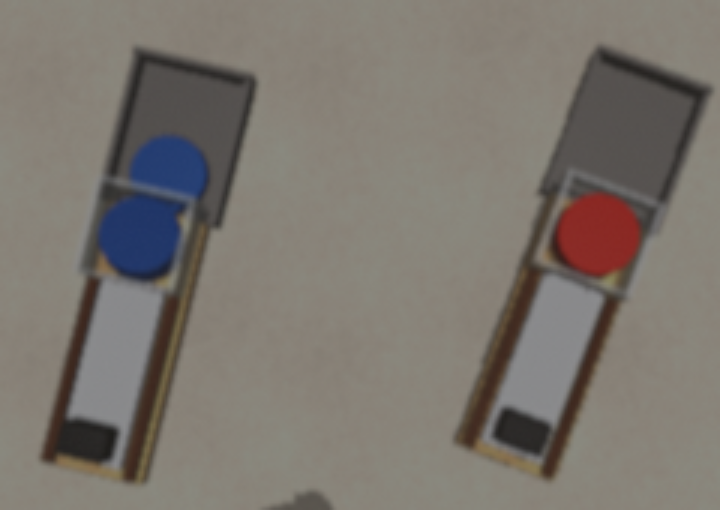

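The slide is home again: the knob is back to within 0.1 mm of its starting place. The red slide hasn't moved. A lid lies in the tray at top-crop (170,172). The rest of the stack looks a little tilted, so I'll check numerically and up close whether the tray lid is flat and low.

```bash
python3 - <<'E'
from h import *
a=np.radians(-14.6); R=np.array([[np.cos(a),np.sin(a)],[-np.sin(a),np.cos(a)]]); O=np.array([.649,.1375])
T=cam('top');S=cam('side')
def fit(P):
    A=np.c_[2*P,np.ones(len(P))]; x=np.linalg.lstsq(A,(P**2).sum(1),rcond=None)[0]; return x[:2],np.sqrt(x[2]+x[0]**2+x[1]**2)
p=T['pixels'].astype(int); m=((p[...,0]-p[...,2])>30).astype(np.uint8)
b=np.zeros_like(m); b[160:225,215:285]=m[160:225,215:285]
ct=max(cv2.findContours(b,0,1)[0],key=cv2.contourArea)[:,0]
far=ct[ct[:,1]<180]
for z in(.018,.03,.04):
    P=(ray(T,far,z)[:,:2]-O)@R.T; c,r=fit(P); print('top tray lid z',z,'c',c,'r',r,'xmax',P[:,0].max(),'y',P[:,1].min(),P[:,1].max(),len(P))
p=S['pixels'].astype(int); m=((p[...,0]-p[...,2])>30).astype(np.uint8)
b=np.zeros_like(m); b[225:285,220:300]=m[225:285,220:300]
ct=max(cv2.findContours(b,0,1)[0],key=cv2.contourArea)[:,0]
# predicted silhouette of flat lid in tray vs seen left edge
print('side seen leftmost',ct[ct[:,0]<243].tolist())
th=np.linspace(0,2*np.pi,72)
for x in(.045,.05):
  for z in(.004,.018):
    q=np.c_[x+.025*np.cos(th),.025*np.sin(th)]@R+O; u=proj(S,np.c_[q,np.full(72,z)]); print(x,z,'left',u[u[:,0].argmin()],'top',u[u[:,1].argmin()],'bot',u[u[:,1].argmax()])
cv2.imwrite('pics/side5.png',cv2.resize(S['pixels'][205:290,190:310],None,fx=6,fy=6,interpolation=cv2.INTER_CUBIC))
E
```

```text
Traceback (most recent call last):
ValueError: zero-size array to reduction operation maximum which has no identity
```

```bash
cat > chk.py <<'E'
from h import *
a=np.radians(-14.6); R=np.array([[np.cos(a),np.sin(a)],[-np.sin(a),np.cos(a)]]); O=np.array([.649,.1375])
T=cam('top');S=cam('side')
def fit(P):
    A=np.c_[2*P,np.ones(len(P))]; x=np.linalg.lstsq(A,(P**2).sum(1),rcond=None)[0]; return x[:2],np.sqrt(x[2]+x[0]**2+x[1]**2)
def pts(c,x0,y0,x1,y1):
    p=c['pixels'].astype(int); m=((p[...,0]-p[...,2])>25).astype(np.uint8); b=np.zeros_like(m); b[y0:y1,x0:x1]=m[y0:y1,x0:x1]
    cs=[k for k in cv2.findContours(b,0,1)[0] if cv2.contourArea(k)>20]; print([(cv2.contourArea(k),cv2.boundingRect(k)) for k in cs]); return np.vstack(cs)[:,0]
ct=pts(T,215,150,285,225); far=ct[ct[:,1]<179]
for z in(.018,.03,.04):
    P=(ray(T,far,z)[:,:2]-O)@R.T; c,r=fit(P); print('top lid at z',z,'c',c,'r',r,'n',len(P))
ct=pts(S,220,225,300,285); print('side left',ct[ct[:,0]<241].tolist())
th=np.linspace(0,2*np.pi,72)
for x in(.043,.047,.051):
  for z in(.004,.018):
    u=proj(S,np.c_[np.c_[x+.025*np.cos(th),.025*np.sin(th)]@R+O,np.full(72,z)]); print(x,z,*(u[i].round(1) for i in(u[:,0].argmin(),u[:,1].argmin(),u[:,1].argmax())))
cv2.imwrite('pics/side5.png',cv2.resize(S['pixels'][205:290,190:310],None,fx=6,fy=6,interpolation=cv2.INTER_CUBIC))
E
python3 chk.py
```

```text
[(993.0, (233, 165, 36, 47))]
top lid at z 0.018 c [ 0.04603481 -0.0011338 ] r 0.024069063337663354 n 38
top lid at z 0.03 c [ 0.04484759 -0.00348796] r 0.023742643117681362 n 38
top lid at z 0.04 c [ 0.04385823 -0.00544976] r 0.023470626267696516 n 38
[(1162.0, (233, 236, 54, 32))]
side left [[240, 241], [239, 241], [238, 242], [237, 243], [236, 244], [236, 245], [235, 246], [234, 247], [234, 248], [234, 249], [234, 250], [233, 251], [233, 252], [233, 253], [233, 254], [234, 255], [234, 256], [234, 257], [235, 258], [235, 259], [236, 260], [236, 261], [237, 262], [238, 263], [239, 264], [240, 265]]
0.043 0.004 [235.8 257.4] [253.3 242.4] [249.4 269.6]
0.043 0.018 [234.3 252.6] [252.1 237.5] [248.1 265. ]
0.047 0.004 [233.9 256.2] [251.4 241.2] [247.4 268.4]
0.047 0.018 [232.4 251.4] [250.2 236.3] [246.1 263.7]
0.051 0.004 [232. 255.] [249.5 240.1] [245.4 267.1]
0.051 0.018 [230.4 250.2] [248.3 235.2] [244.1 262.4]
```

```bash
ls pics
```

```text
side0.png
side1.png
side2.png
side3.png
side4.png
side5.png
side_crop.png
top0.png
top4.png
top_crop.png
```

The views agree that the tray lid lies flat on the tray floor. It fits a top face at z = 18 mm centred at feeder x = 46 mm, y = -1 mm. The side silhouette is predicted at (232.8,252) and seen at (233,252). Handing in.

```bash
python3 -c "
from station import bot
o=bot.get_obs(); print(o['t'],o['joint_vel'].round(3),o['contact_force'])
print(bot.hand_in())"
```

```text
8.95 [ 0.004 -0.     0.004  0.003  0.001 -0.001  0.001] [0.0423493  0.22467835 0.21164929]
the job is handed in; nothing more can be done
None
```

I pushed the blue feeder's slide to its end stop with the shut fingers, backed off so it sprang home, and moved the arm clear. The job was handed in at about 9 s; the hand-in gives no verdict.

- **Push:** at the end stop the TCP stopped advancing and the force rose to about 16 N sideways (12.5 N upward), well under the limits.
- **Slides:** both views put the blue knob back at x = -126.9 mm, against -127 mm at home. The red slide was never approached and looks unmoved in the last pictures. I only viewed it and did not measure it.
- **Lid:** the top and side views agree that it lies flat in the tray, centred at about x = 46 mm, y = -1 mm in the feeder's frame. Its top is at about z = 18 mm, so its underside is about 4 mm up, on the tray floor.
- **Clear of everything:** the arm stood well away from the feeders, with force readings down to sensor noise.

One thing looked off: the two lids left in the magazine seem slightly tilted. I did not check that further, as it is not part of what is judged. One check script crashed on its first run (it found no contour points) and worked once I corrected it.

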